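# Put the spindle tooling away in its tray

## Task

Put the loose spindle tooling away in the plywood tooling tray: the two thick steel spacer rings go over the tall post with the thicker one underneath, the two thin spacer rings over the short post in either order, and the cutter block over the stout spigot on the black pad, everything lying flat and fully down. The guide bearing with the red seal and the dark split clamp collar look similar but do not belong in the tray: leave them where they lie.

Things in the scene. Friction and masses are not known exactly. Their poses are not given: they have to be found in the camera images.
- spacer_ring_3: The thickest ring: plain ground steel spindle spacer ring, a flat-faced round ring lying flat; outside diameter 60 mm, thickness 30 mm, bore 30 mm (rely on at least 28 mm of it being clear). Origin: centre of its underside; z is its axis, up. Loose, about 0.19 kg.
- spacer_ring_1: The second thickest ring: plain ground steel spindle spacer ring, a flat-faced round ring lying flat; outside diameter 60 mm, thickness 20 mm, bore 30 mm (rely on at least 28 mm of it being clear). Origin: centre of its underside; z is its axis, up. Loose, about 0.14 kg.
- spacer_ring_2: One of the two thin rings: plain ground steel spindle spacer ring, a flat-faced round ring lying flat; outside diameter 55 mm, thickness 12 mm, bore 30 mm (rely on at least 28 mm of it being clear). Origin: centre of its underside; z is its axis, up. Loose, about 0.08 kg.
- spacer_ring_4: The other thin ring: plain ground steel spindle spacer ring, a flat-faced round ring lying flat; outside diameter 50 mm, thickness 10 mm, bore 30 mm (rely on at least 28 mm of it being clear). Origin: centre of its underside; z is its axis, up. Loose, about 0.07 kg.
- spare_cutter: Spare cutter block: squat block of bright alloy, in plan a rounded square of 70 x 70 mm with knives at its edges, 36 mm high, bore 30 mm (at least 27 mm of it clear), small dark screws round the bore. Loose, about 0.6 kg, lying flat. Grasp across its x or y axis (70 mm either way; 78 mm across the corners). Origin: centre of its underside; z up.
- guide_bearing: Guide bearing, a look-alike that is to stay: bright steel ring of 62 mm diameter and 16 mm thickness with a ball bearing and a red seal ring round its bore. Loose. (Mind the power feeder with its rollers, which stands behind the loose things, from x = 0.69 m on.) Origin: centre of its underside; z up.
- split_collar: Clamp collar, a look-alike that is to stay: dark, black-oxide steel ring of 54 mm diameter and 15 mm thickness, bore 30 mm, split at one place with two small lugs and a bright clamp screw there (reaching 32 mm from the centre). Loose. Origin: centre of its underside; x points from the centre to the split, z up.
- tall_post: Fixed light-wood insert block, 94 x 94 x 24 mm, in a bay of the low plywood tray (fixed, 307 x 107 mm, walls 27 mm high, long side along this y; blocks 100 mm apart along it, in any order). It carries the tall post: steel, 12 mm thick, tapered nose, 54 mm above the top face, in its middle. Origin: centre of its underside, 6 mm above the table; top face at z = 24 mm.
- short_post: Fixed light-wood insert block, 94 x 94 x 24 mm, in a bay of the low plywood tray (fixed, 307 x 107 mm, walls 27 mm high, long side along this y; blocks 100 mm apart along it, in any order). It carries the short post: steel, 12 mm thick, tapered nose, 27 mm above the top face, in its middle. Origin: centre of its underside, 6 mm above the table; top face at z = 24 mm.
- cutter_spigot: Fixed light-wood insert block, 94 x 94 x 24 mm, in a bay of the low plywood tray (fixed, 307 x 107 mm, walls 27 mm high, long side along this y; blocks 100 mm apart along it, in any order). It carries the stout spigot: steel, 16 mm thick, tapered nose, 24 mm above a flush round black pad of 84 mm, in its middle. Origin: centre of its underside, 6 mm above the table; top face at z = 24 mm.
Mind the look-alikes: they are no part of the job. Leave any orange look-alike of the spacer_ring_2 alone.

How it is judged:
By the outcome, as a careful person would: the job done as asked, in the order asked, and still so for the second after the job is handed in, with the robot touching nothing.
It also fails if it takes over 128 s, if anything falls off the work surface, if the arm or the gripper's body presses on something with over 40 N, if the wrist force passes 120 N, or if a joint passes its speed limit or range.

## Robot

A 6-joint arm with a two-finger parallel gripper is mounted at the origin on a cart in front of the work surface, level with it; the furniture and walls round the work are solid. World frame = base frame: x ahead of the robot, y to its left, z up, the work surface at z = 0. Lengths are in m, angles in rad, forces in N, time in s.
With the tool pointing down it reaches from about 0.35 to 0.875 m from the base axis. Payload 15.5 kg.
Tool frame: the origin (TCP) lies at the very end of the fingers, on their centre line; the grasp point (between the pads) lies 19 mm behind it; z points along the fingers, y is the line along which they close (so a half turn about z gives the same grasp; the last joint's range is limited). The gripper opens to 85 mm and grips with 20 to 120 N. Pads are 22 mm wide; open, the fingers measure 114 mm over their backs; the gripper's body (76 mm by 85 mm) begins 54 mm behind the grasp point. The pads swing forward as they close: fully open they stand 13 mm farther back than shut.
Start: joints at [-1.234, 0.494, 1.345, -0, 1.302, -0.096], TCP at [0.262, -0.567, 0.231] pointing down, gripper open.
Joint ranges: [-2.91, 2.91], [-0.82, 2.16], [0.22, 2.67], [-1.22, 4.37], [0.12, 2.79], [-3.08, 3.08]. Speed limits (rad/s): [1.89, 1.89, 2.57, 3.01, 3.01, 3.01].

## Interface

Orientations are given as a unit quaternion [w, x, y, z].
In Python, from station import ctrl gives the robot as it stands. The module is installed in compiled form; this text tells all that it offers.
- The arm moves only by the tool drive_tool, never from a script. Its argument "motion" is a list of rows, each a list of 2 entries, a list of its own where there are three numbers: the shift along the tool's x, y, z each as a share of 250 mm, from -1 to 1, then the turn, a rotation vector about the tool's x, y, z each as a share of 30 degrees, from -1 to 1. In form: [[[tx, ty, tz], [wx, wy, wz]], ...]. A call has 1 to 5 rows; each row is the pose to reach, as a shift and turn from the pose commanded when the call began, along the tool's axes at that moment; what a row does not reach only later rows make up. A row lasts 1/10 s, in which the tool goes at most 50 mm and 8.59 degrees, less where a joint would pass 70% of its speed; a pose out of reach is approached as far as the arm can. A call with a number of a shift or a turn outside -1 to 1 is refused whole. A call with a gripper value outside its range is refused whole. "fingers" is the opening, from -1 (shut) to 1 (fully open), set as the call begins (left out, the last holds). The fingers move at their own pace and stop on an object; the grip force is fixed at half the most. Time passes only in rows, so rows that repeat a pose let the fingers close. It gives the time, the measured TCP pose, the force, the opening and the grip force at its end, in the units of the state.
- ctrl.sense(): the state, without advancing time (a new reading comes with each control period).
- ctrl.grab_frame(name): name is "scene" or "top"; returns a dict with "image" (420x560x3 uint8, red, green, blue), "fov_y" (degrees; the focal length in pixels is half the picture's height over the tangent of half this angle, whatever the lens; pixels are square), "cx", "cy" (the principal point, pixels), "T" (4x4, takes a point from camera to world coordinates). Camera axes: x right, y down, z forward; pixel columns grow to the right and rows downward; lengths in m; the calibration is good to about 2 mm. A picture is of the moment at which its call begins. There is no depth.
- ctrl.hand_in(): hands the job in; it is judged then, once.
The state is a dict: "t": time; "qpos": joint angles; "qvel": joint speeds; "effort": joint torques, N m; "eef_pos": TCP position; "tcp_rot": TCP orientation; "contact_force": force on the tool from outside, world axes, zero at the start; "ft_torque": the same for the moment, N m; "finger_gap": finger opening in m; "finger_force": force on a finger pad.
Only numpy, scipy, OpenCV 4.12 (cv2) and the standard library are available. Lean on these libraries where they do the work, as an engineer would, in place of code of your own. Each camera call takes 0.05 s, during which the arm holds its last target. There are 200 camera calls.

## Working session

There is one attempt and no reset: what is moved stays moved. The work goes in short steps, Python scripts to look and compute and a tool call to move; the robot and the scene stay as the last step left them, time stands still between calls to the robot, and variables do not carry over. Pictures are saved under pics/ and viewed, at most 14 in all, crops included, and the job is handed in when it is done.

Besides the shell and the picture viewer there is one more tool, called after "Call:" by a JSON object that holds its "op" and its "data", one argument or row to a line. drive_tool: Moves the arm, as the interface text tells. Shift numbers are shares of 250 mm and turn numbers shares of 30 degrees, none past 1 either way. Its arguments: {"type":"object","properties":{"motion":{"type":"array"},"fingers":{"type":"number"}},"required":["motion"]}

```bash
mkdir -p pics
python3 - <<'E'
from station import ctrl
import cv2,numpy as np
np.set_printoptions(precision=4,suppress=True)
for n in("scene","top"):
    f=ctrl.grab_frame(n); cv2.imwrite(f"pics/{n}0.png",f["image"][...,::-1]); print(n,f["fov_y"],f["cx"],f["cy"]);print(f["T"])
    np.savez(f"pics/{n}0.npz",**{k:f[k] for k in f})
s=ctrl.sense()
print(s)
E
```

```text
scene 53.12415511543374 276.54904530792015 213.34493023282337
[[-0.6222 -0.4769  0.6208 -0.1952]
 [-0.7827  0.3628 -0.5058  0.6261]
 [ 0.0161 -0.8006 -0.599   0.7347]
 [ 0.      0.      0.      1.    ]]
top 44.553946025147845 276.0073594610221 213.4726318806837
[[ 0.0125 -0.99    0.1405  0.3499]
 [-0.9997 -0.0152 -0.0185  0.0577]
 [ 0.0204 -0.1402 -0.9899  1.2683]
 [ 0.      0.      0.      1.    ]]
{'t': 0.1, 'qpos': array([-1.2335,  0.4942,  1.3461,  0.    ,  1.3025, -0.0955]), 'qvel': array([ 0.0003, -0.0007, -0.0006, -0.0015,  0.0008,  0.002 ]), 'effort': array([  0.0039, -88.3589, -38.4558,  -0.    ,   0.0052,   0.0001]), 'eef_pos': array([ 0.262 , -0.5671,  0.2307]), 'tcp_rot': array([-0.0006,  0.9767,  0.2147, -0.0001]), 'contact_force': array([-0.2571, -0.0043, -0.9488]), 'ft_torque': array([-0.0197,  0.0665,  0.0382]), 'finger_force': 0.0, 'finger_gap': 0.08555250332053543}
```

View pics/scene0.png

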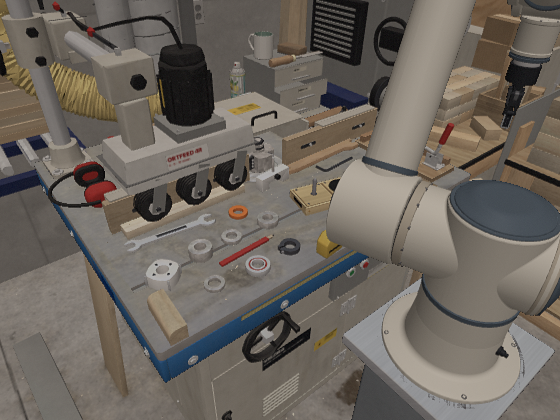

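View pics/top0.png

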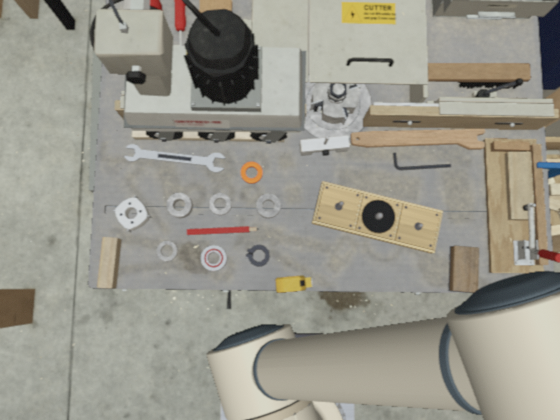

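The scene picture shows the cutter (163,273), rings at (200,250), (232,236), (268,219) and (214,283), the bearing (258,265), the collar (289,245) and the orange ring (238,211). In the top picture the cutter is at (131,213), the rings at (180,205), (220,204), (268,206) and (167,251), and the tray at about (378,216). I'll enlarge both to get exact pixels.

Run:
```python
import cv2
a=cv2.imread("pics/top0.png");b=cv2.imread("pics/scene0.png")
cv2.imwrite("pics/t1.png",cv2.resize(a[160:280,100:300],None,fx=4,fy=4,interpolation=cv2.INTER_CUBIC))
cv2.imwrite("pics/t2.png",cv2.resize(a[170:270,300:460],None,fx=5,fy=5,interpolation=cv2.INTER_CUBIC))
cv2.imwrite("pics/s1.png",cv2.resize(b[170:300,140:340],None,fx=4,fy=4,interpolation=cv2.INTER_CUBIC))
```

```text
(no output)
```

View pics/t1.png

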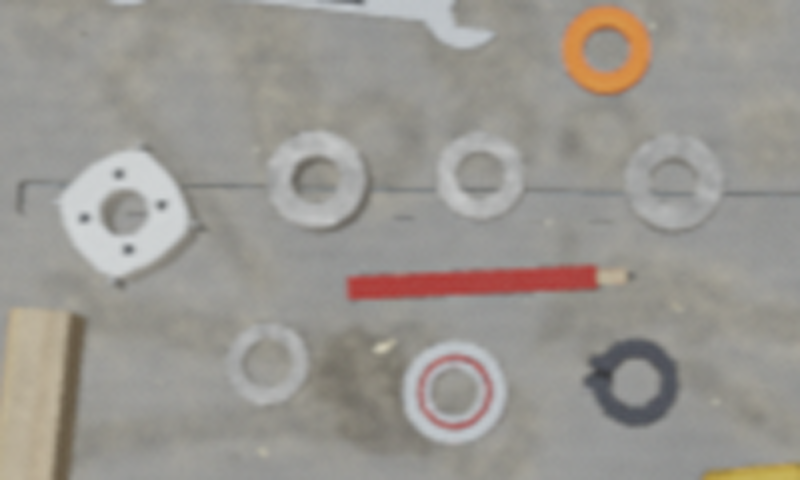

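View pics/t2.png

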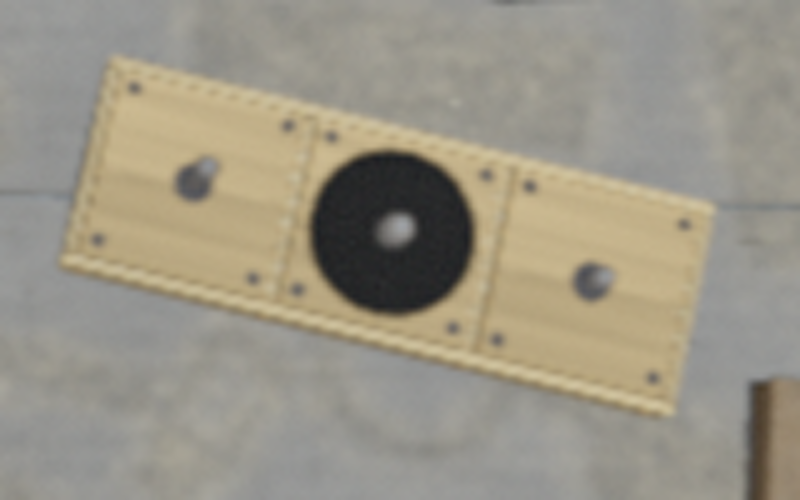

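View pics/s1.png

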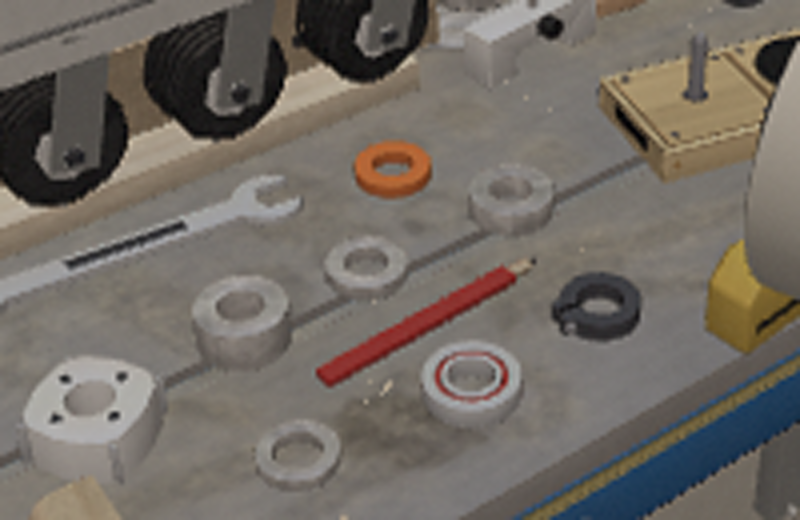

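Crops: in t1 (top) the top-face centres are ring_3 (317,178), ring_2 (480,175), ring_1 (673,181), ring_4 (269,363) and cutter bore (124,212), with the cutter turned. In t2 the tall post stands left (193,183), the spigot in the middle and the short post right (590,287). In s1 the same tops lie at (241,310), (366,263), (512,192), (299,449) and (92,398).

```bash
cat > h.py <<'E'
import numpy as np
np.set_printoptions(precision=4,suppress=True)
def ray(f,uv):
    F=f["image"].shape[0]/2/np.tan(np.radians(float(f["fov_y"]))/2)
    d=f["T"][:3,:3]@np.array([(uv[0]-f["cx"])/F,(uv[1]-f["cy"])/F,1]); return f["T"][:3,3],d/np.linalg.norm(d)
def onz(f,uv,z):
    o,d=ray(f,uv); return o+d*(z-o[2])/d[2]
def tri(f,a,g,b):
    o,d=ray(f,a);p,e=ray(g,b)
    k=np.linalg.lstsq(np.c_[d,-e],p-o,rcond=None)[0]; A=o+d*k[0];B=p+e*k[1]; return (A+B)/2,np.linalg.norm(A-B)
def crop(x,y,x0,y0,s): return (x0+(x+.5)/s-.5, y0+(y+.5)/s-.5)
def delta(s,p,yaw):
    "tool-frame shift (mm) and turn needed; yaw of tool y-axis line in world"
    from scipy.spatial.transform import Rotation as R
    q=s["tcp_rot"];r=R.from_quat([q[1],q[2],q[3],q[0]])
    # target: z down, y axis at angle yaw (mod pi, nearest)
    best=None
    for k in(-1,0,1,2):
        a=yaw+k*np.pi;y=np.array([np.cos(a),np.sin(a),0]);z=np.array([0,0,-1.]);x=np.cross(y,z)
        t=(r.inv()*R.from_matrix(np.c_[x,y,z])).as_rotvec(degrees=True)
        if best is None or np.linalg.norm(t)<np.linalg.norm(best):best=t
    return r.inv().apply(np.array(p)-s["eef_pos"])/.25, best/30
E
python3 - <<'E'
from h import *
t=np.load("pics/top0.npz");s=np.load("pics/scene0.npz")
T={"r3":(317,178),"r2":(480,175),"r1":(673,181),"r4":(269,363),"cut":(124,212)}
S={"r3":(241,310),"r2":(366,263),"r1":(512,192),"r4":(299,449),"cut":(92,398)}
H={"r3":.03,"r2":.012,"r1":.02,"r4":.01,"cut":.036}
for k in T:
    a=crop(*T[k],100,160,4);b=crop(*S[k],140,170,4)
    print(k,*tri(t,a,s,b),onz(t,a,H[k]),onz(s,b,H[k]))
c=lambda x,y:crop(x,y,300,170,5)
print("tall tip",tri(t,c(209,162),s,crop(698,38,140,170,4)),"base",tri(t,c(192,184),s,crop(698,96,140,170,4)))
print("base z.03",onz(t,c(192,184),.03),"tip z.084",onz(t,c(209,162),.084))
print("short",onz(t,c(588,288),.03),onz(t,c(603,275),.057));print("spig base/pad",onz(t,c(392,232),.03), onz(t,c(402,225),.054))
for p in((135,88),(97,240),(684,224),(653,377)): print("screw",onz(t,c(*p),.03))
print("block corner z",tri(t,c(112,57),s,crop(601,90,140,170,4)))
for p in((60,203),(148,147),(201,227),(120,283)): print("knife",onz(t,crop(*p,100,160,4),.03))
E
```

```text
r3 [0.5452 0.2717 0.0263] 0.0013304645821964032 [0.5451 0.2716 0.03  ] [0.5408 0.2731 0.03  ]
r2 [0.5511 0.1739 0.0116] 0.000910412042129498 [0.5514 0.1742 0.012 ] [0.5503 0.1739 0.012 ]
r1 [0.5478 0.0539 0.0179] 0.002037285739626069 [0.5482 0.0547 0.02  ] [0.5449 0.0549 0.02  ]
r4 [0.433  0.2993 0.0109] 0.0008401762042115914 [0.4333 0.2998 0.01  ] [0.4335 0.2986 0.01  ]
cut [0.521  0.3851 0.0356] 0.0020128920473692345 [0.5215 0.3858 0.036 ] [0.5197 0.3845 0.036 ]
tall tip (array([ 0.548 , -0.1185,  0.0798]), np.float64(0.0006715489956609301)) base (array([ 0.5443, -0.1181,  0.0308]), np.float64(0.0029865907247435958))
base z.03 [ 0.5455 -0.1172  0.03  ] tip z.084 [ 0.5476 -0.1176  0.084 ]
short [ 0.4971 -0.3111  0.03  ] [ 0.5003 -0.3104  0.057 ]
spig base/pad [ 0.5233 -0.2153  0.03  ] [ 0.5234 -0.2149  0.054 ]
screw [ 0.593  -0.0892  0.03  ]
screw [ 0.5171 -0.0705  0.03  ]
screw [ 0.5294 -0.3593  0.03  ]
screw [ 0.4539 -0.3418  0.03  ]
block corner z (array([ 0.6105, -0.0801,  0.0161]), np.float64(0.0020484271952385096))
knife [0.5273 0.4263 0.03  ]
knife [0.5626 0.375  0.03  ]
knife [0.5139 0.3405 0.03  ]
knife [0.479  0.3876 0.03  ]
```

Call:
{"op": "drive_tool", "data": {
  "motion": [
    [[0,0,0],[0,0,0.827]],
    [[0,0,0],[0,0,0.827]],
    [[0,0,0],[0,0,0.827]],
    [[0,0,0],[0,0,0.827]]
  ],
  "fingers": 0.75
}}

```text
t: 0.5
eef_pos: [0.2621, -0.5672, 0.231]
tcp_rot: [-0.0, 1.0, -0.001, -0.0]
contact_force: [0.5, -0.2, 0.1]
finger_gap: 0.0746
finger_force: 0.0
```

Run:
```python
from station import ctrl
from h import *
s=ctrl.sense();print(s["eef_pos"],s["tcp_rot"],s["finger_gap"],s["t"],delta(s,[.545,.272,.12],-np.pi/2))
# cutter plan view, rectified from top and scene on z=.036
import cv2
o=[]
for n in("top","scene"):
    f=np.load(f"pics/{n}0.npz");K=.5*420/np.tan(np.radians(float(f["fov_y"]))/2)
    P=np.array([[K,0,float(f["cx"])],[0,K,float(f["cy"])],[0,0,1]])@np.linalg.inv(f["T"])[:3]
    # out px (i,j): y=.435-i*.00025, x=.571-j*.00025
    M=np.c_[P[:,1]*-.00025,P[:,0]*-.00025,P[:,0]*.571+P[:,1]*.435+P[:,2]*.036+P[:,3]]
    o.append(cv2.warpPerspective(f["image"],M,(400,400),flags=cv2.INTER_CUBIC|cv2.WARP_INVERSE_MAP)[...,::-1])
cv2.imwrite("pics/cut.png",np.hstack(o))
```

```text
[ 0.2621 -0.5672  0.231 ] [-0.0003  1.     -0.0014 -0.0001] 0.07458832339923692 0.5 (array([ 1.1224, -3.3597,  0.4457]), array([-0.0012,  0.0004, -0.0054]))
```

View pics/cut.png

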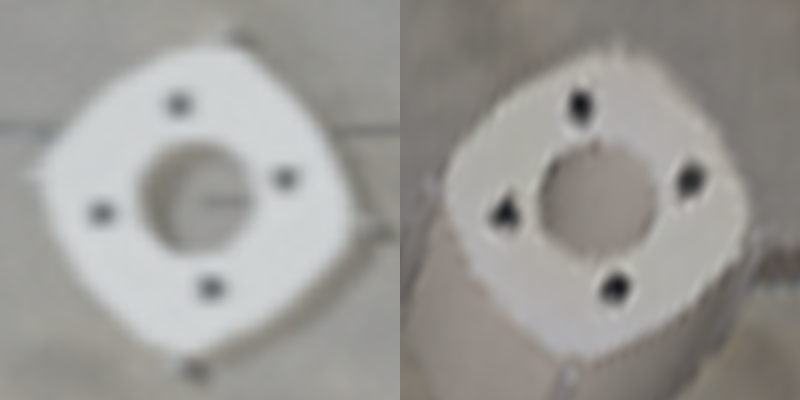

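Both rectified views agree on the cutter: centre about (0.521, 0.386), flat sides at about 38.5° and -51.5° in the world. Now to ring_3.

Call:
{"op": "drive_tool", "data": {
  "motion": [
    [[0.28,-0.84,0.1],[0,0,0]],
    [[0.28,-0.84,0.1],[0,0,0]],
    [[0.28,-0.84,0.1],[0,0,0]],
    [[0.28,-0.84,0.1],[0,0,0]],
    [[0.28,-0.84,0.1],[0,0,0]]
  ]
}}

```text
t: 1.0
eef_pos: [0.3323, -0.3534, 0.2058]
tcp_rot: [-0.001, 1.0, 0.003, -0.0]
contact_force: [0.1, -0.5, -0.5]
finger_gap: 0.0747
finger_force: 0.0
```

Call:
{"op": "drive_tool", "data": {
  "motion": [
    [[0.28,-0.84,0.1],[0,0,0]],
    [[0.28,-0.84,0.1],[0,0,0]],
    [[0.28,-0.84,0.1],[0,0,0]],
    [[0.28,-0.84,0.1],[0,0,0]],
    [[0.28,-0.84,0.1],[0,0,0]]
  ]
}}

```text
t: 1.5
eef_pos: [0.4023, -0.144, 0.1809]
tcp_rot: [-0.0, 1.0, 0.003, -0.0]
contact_force: [-0.7, -0.0, 0.2]
finger_gap: 0.0747
finger_force: 0.0
```

Call:
{"op": "drive_tool", "data": {
  "motion": [
    [[0.28,-0.84,0.1],[0,0,0]],
    [[0.28,-0.84,0.1],[0,0,0]],
    [[0.28,-0.84,0.1],[0,0,0]],
    [[0.28,-0.84,0.1],[0,0,0]],
    [[0.28,-0.84,0.1],[0,0,0]]
  ]
}}

```text
t: 2.0
eef_pos: [0.4729, 0.066, 0.1559]
tcp_rot: [-0.0, 1.0, 0.003, 0.0]
contact_force: [-0.7, -0.4, 0.0]
finger_gap: 0.0744
finger_force: 0.0
```

Call:
{"op": "drive_tool", "data": {
  "motion": [
    [[0.28,-0.84,0.1],[0,0,0]],
    [[0.28,-0.84,0.1],[0,0,0]],
    [[0.28,-0.84,0.1],[0,0,0]],
    [[0.28,-0.84,0.1],[0,0,0]],
    [[0.28,-0.84,0.1],[0,0,0]]
  ]
}}

```text
t: 2.5
eef_pos: [0.543, 0.2764, 0.1306]
tcp_rot: [-0.0, 1.0, 0.003, 0.0]
contact_force: [0.7, -0.2, -0.3]
finger_gap: 0.0751
finger_force: 0.0
```

Call:
{"op": "drive_tool", "data": {
  "motion": [
    [[0,0,0.15],[0,0,0]],
    [[0,0,0.26],[0,0,0]],
    [[0,0,0.26],[0,0,0]],
    [[0,0,0.26],[0,0,0]]
  ]
}}

```text
t: 2.9
eef_pos: [0.5423, 0.2725, 0.0666]
tcp_rot: [0.0, 1.0, 0.001, -0.0]
contact_force: [1.1, 0.3, 0.3]
finger_gap: 0.0749
finger_force: 0.0
```

```bash
cat >> h.py <<'E'
def go(p,yaw=-np.pi/2):
    from station import ctrl
    s=ctrl.sense();print("t",s["t"],"pos",s["eef_pos"],"F",s["contact_force"],"gap",round(s["finger_gap"],4),"fin",round(s["finger_force"],1),*delta(s,p,yaw))
E
python3 -c "
from h import *
go([.5443,.272,.006])"
```

```text
t 2.9 pos [0.5423 0.2725 0.0666] F [1.0945 0.2837 0.3152] gap 0.0749 fin 0.0 [0.0082 0.0018 0.2424] [0.0005 0.0014 0.0039]
```

Call:
{"op": "drive_tool", "data": {
  "motion": [
    [[0.008,0.002,0.1],[0,0,0]],
    [[0.008,0.002,0.18],[0,0,0]],
    [[0.008,0.002,0.24],[0,0,0]],
    [[0.008,0.002,0.24],[0,0,0]]
  ]
}}

```text
t: 3.3
eef_pos: [0.5441, 0.2718, 0.0058]
tcp_rot: [0.0, 1.0, 0.0, -0.001]
contact_force: [0.4, 0.9, 0.3]
finger_gap: 0.0744
finger_force: 0.0
```

Call:
{"op": "drive_tool", "data": {
  "motion": [
    [[0,0,0],[0,0,0]],
    [[0,0,0],[0,0,0]],
    [[0,0,0],[0,0,0]],
    [[0,0,0],[0,0,0]],
    [[0,0,0],[0,0,0]]
  ],
  "fingers": -1
}}

```text
t: 3.8
eef_pos: [0.5449, 0.2723, 0.008]
tcp_rot: [-0.0, 1.0, 0.0, 0.001]
contact_force: [-1.6, -0.1, 6.4]
finger_gap: 0.0585
finger_force: 63.7
```

Call:
{"op": "drive_tool", "data": {
  "motion": [
    [[0,0,0],[0,0,0]],
    [[0,0,-0.04],[0,0,0]],
    [[0,0,-0.1],[0,0,0]],
    [[0,0,-0.3],[0,0,0]],
    [[0,0,-0.5],[0,0,0]]
  ]
}}

```text
t: 4.3
eef_pos: [0.5438, 0.2719, 0.1338]
tcp_rot: [0.0, 1.0, -0.0, -0.0]
contact_force: [1.0, 0.2, -1.1]
finger_gap: 0.0584
finger_force: 66.0
```

```bash
python3 -c "
from h import *
go([.5461,-.1178,.13])"
```

```text
t 4.3 pos [0.5438 0.2719 0.1338] F [ 1.0473  0.2441 -1.0888] gap 0.0584 fin 66.0 [0.0093 1.5587 0.0154] [ 0.0005  0.0014 -0.0002]
```

Call:
{"op": "drive_tool", "data": {
  "motion": [
    [[0.005,0.2,0],[0,0,0]],
    [[0.005,0.4,0],[0,0,0]],
    [[0.005,0.6,0],[0,0,0]],
    [[0.005,0.78,0],[0,0,0]],
    [[0.005,0.78,0],[0,0,0]]
  ]
}}

```text
t: 4.8
eef_pos: [0.5458, 0.0724, 0.1331]
tcp_rot: [0.0, 1.0, -0.002, 0.001]
contact_force: [-0.8, 0.6, -2.1]
finger_gap: 0.0585
finger_force: 66.0
```

Call:
{"op": "drive_tool", "data": {
  "motion": [
    [[0.004,0.2,0],[0,0,0]],
    [[0.004,0.4,0],[0,0,0]],
    [[0.004,0.6,0],[0,0,0]],
    [[0.004,0.78,0],[0,0,0]],
    [[0.004,0.78,0],[0,0,0]]
  ]
}}

```text
t: 5.3
eef_pos: [0.5472, -0.1228, 0.1329]
tcp_rot: [0.001, 1.0, -0.002, 0.001]
contact_force: [-0.9, 1.0, -2.0]
finger_gap: 0.0581
finger_force: 66.1
```

Call:
{"op": "drive_tool", "data": {
  "motion": [
    [[0,0,0],[0,0,0]],
    [[0,0,0],[0,0,0]]
  ]
}}

```text
t: 5.5
eef_pos: [0.5466, -0.1171, 0.1321]
tcp_rot: [-0.0, 1.0, 0.0, 0.0]
contact_force: [-0.5, -0.5, -1.8]
finger_gap: 0.0584
finger_force: 66.1
```

Run:
```python
from h import *
go([.5461,-.1178,.039])
from station import ctrl
import cv2
for n in("scene","top"):
    f=ctrl.grab_frame(n); np.savez(f"pics/{n}1.npz",**f)
    im=f["image"][...,::-1]; c=im[140:260,300:460] if n=="top" else im[120:240,240:400]
    cv2.imwrite(f"pics/{n}1.png",cv2.resize(c,None,fx=2.5,fy=2.5))
cv2.imwrite("pics/v1.png",np.hstack([cv2.imread("pics/scene1.png"),cv2.imread("pics/top1.png")]))
```

```text
t 5.5 pos [ 0.5466 -0.1171  0.1321] F [-0.5272 -0.4685 -1.7776] gap 0.0584 fin 66.1 [-0.0021  0.0028  0.3723] [-0.0001 -0.0012  0.0006]
```

View pics/v1.png

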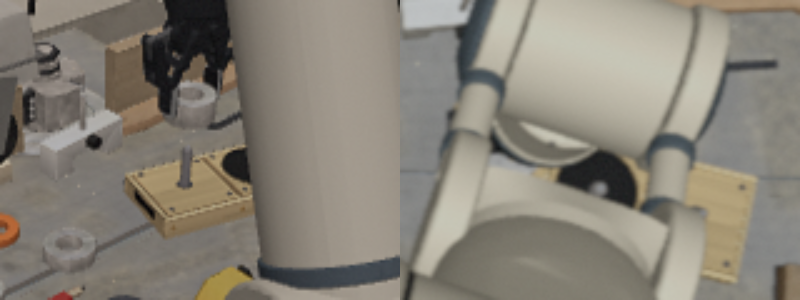

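The ring hangs level at (193,105) in the left half, above the post at (187,165). Lowering it.

Call:
{"op": "drive_tool", "data": {
  "motion": [
    [[-0.002,0.002,0.1],[0,0,0]],
    [[-0.002,0.002,0.2],[0,0,0]],
    [[-0.002,0.002,0.29],[0,0,0]],
    [[-0.002,0.002,0.35],[0,0,0]],
    [[-0.002,0.002,0.365],[0,0,0]]
  ]
}}

```text
t: 6.1
eef_pos: [0.5453, -0.1172, 0.0387]
tcp_rot: [-0.0, 1.0, 0.001, -0.001]
contact_force: [0.6, 0.7, -1.9]
finger_gap: 0.0584
finger_force: 66.1
```

Call:
{"op": "drive_tool", "data": {
  "motion": [
    [[0,0,0.004],[0,0,0]],
    [[0,0,0.008],[0,0,0]],
    [[0,0,0.008],[0,0,0]]
  ]
}}

```text
t: 6.4
eef_pos: [0.5465, -0.1184, 0.0388]
tcp_rot: [0.0, 1.0, 0.0, 0.001]
contact_force: [-0.2, 0.7, -1.4]
finger_gap: 0.0585
finger_force: 66.1
```

Call:
{"op": "drive_tool", "data": {
  "motion": [
    [[0,0,0.004],[0,0,0]],
    [[0,0,0.008],[0,0,0]],
    [[0,0,0.008],[0,0,0]]
  ]
}}

```text
t: 6.7
eef_pos: [0.5465, -0.1185, 0.038]
tcp_rot: [0.0, 1.0, -0.0, 0.001]
contact_force: [-5.9, 2.8, 29.8]
finger_gap: 0.0583
finger_force: 69.2
```

Call:
{"op": "drive_tool", "data": {
  "motion": [
    [[0,0,-0.006],[0,0,0]],
    [[0,0,-0.006],[0,0,0]]
  ]
}}

```text
t: 6.9
eef_pos: [0.5463, -0.1186, 0.0381]
tcp_rot: [0.0, 1.0, -0.0, 0.0]
contact_force: [-0.7, 0.2, -1.1]
finger_gap: 0.0583
finger_force: 66.2
```

Call:
{"op": "drive_tool", "data": {
  "motion": [
    [[0,0,0],[0,0,0]],
    [[0,0,0],[0,0,0]],
    [[0,0,0],[0,0,0]],
    [[0,0,-0.05],[0,0,0]],
    [[0,0,-0.2],[0,0,0]]
  ],
  "fingers": 0.75
}}

```text
t: 7.4
eef_pos: [0.5443, -0.1179, 0.0863]
tcp_rot: [-0.001, 1.0, -0.0, -0.002]
contact_force: [-0.0, -0.5, 0.8]
finger_gap: 0.0748
finger_force: 0.0
```

Call:
{"op": "drive_tool", "data": {
  "motion": [
    [[0,0,-0.15],[0,0,0]],
    [[0,0,-0.2],[0,0,0]],
    [[0,0,-0.2],[0,0,0]],
    [[0,0,-0.2],[0,0,0]]
  ]
}}

```text
t: 7.8
eef_pos: [0.5457, -0.1184, 0.1374]
tcp_rot: [-0.0, 1.0, -0.0, -0.0]
contact_force: [-0.8, -1.2, 0.2]
finger_gap: 0.0747
finger_force: 0.0
```

```bash
python3 -c "
from h import *
go([.547,.0545,.11])"
```

```text
t 7.8 pos [ 0.5457 -0.1184  0.1374] F [-0.7736 -1.1744  0.1842] gap 0.0747 fin 0.0 [ 0.0049 -0.6915  0.1096] [-0.      0.0001 -0.0004]
```

Call:
{"op": "drive_tool", "data": {
  "motion": [
    [[0.005,-0.2,0],[0,0,0]],
    [[0.005,-0.4,0.0],[0,0,0]],
    [[0.005,-0.6,0.1],[0,0,0]],
    [[0.005,-0.69,0.2],[0,0,0]],
    [[0.005,-0.69,0.34],[0,0,0]]
  ]
}}

```text
t: 8.3
eef_pos: [0.5467, 0.0574, 0.0511]
tcp_rot: [-0.0, 1.0, 0.002, -0.0]
contact_force: [0.4, -1.3, 0.0]
finger_gap: 0.0746
finger_force: 0.0
```

Call:
{"op": "drive_tool", "data": {
  "motion": [
    [[0,0,0],[0,0,0]],
    [[0,0,0],[0,0,0]]
  ]
}}

```text
t: 8.5
eef_pos: [0.5465, 0.0538, 0.052]
tcp_rot: [0.0, 1.0, -0.0, -0.001]
contact_force: [0.1, -0.3, 1.0]
finger_gap: 0.0748
finger_force: 0.0
```

```bash
python3 -c "
from h import *
go([.547,.0545,.002])"
```

```text
t 8.5 pos [0.5465 0.0538 0.052 ] F [ 0.0649 -0.3308  0.9876] gap 0.0748 fin 0.0 [ 0.0026 -0.0028  0.2   ] [ 0.0001  0.0053 -0.0006]
```

Call:
{"op": "drive_tool", "data": {
  "motion": [
    [[0.002,-0.002,0.1],[0,0,0]],
    [[0.002,-0.002,0.16],[0,0,0]],
    [[0.002,-0.002,0.2],[0,0,0]],
    [[0.002,-0.002,0.2],[0,0,0]]
  ]
}}

```text
t: 8.9
eef_pos: [0.5478, 0.054, 0.0026]
tcp_rot: [0.0, 1.0, -0.001, -0.0]
contact_force: [-0.2, -0.2, -0.3]
finger_gap: 0.075
finger_force: 0.0
```

Call:
{"op": "drive_tool", "data": {
  "motion": [
    [[0,0,0],[0,0,0]],
    [[0,0,0],[0,0,0]],
    [[0,0,0],[0,0,0]],
    [[0,0,0],[0,0,0]],
    [[0,0,0],[0,0,0]]
  ],
  "fingers": -1
}}

```text
t: 9.4
eef_pos: [0.5484, 0.0543, 0.0043]
tcp_rot: [0.0, 1.0, -0.0, 0.001]
contact_force: [-4.0, -1.8, 13.3]
finger_gap: 0.0585
finger_force: 61.0
```

Call:
{"op": "drive_tool", "data": {
  "motion": [
    [[0,0,0],[0,0,0]],
    [[0,0,-0.04],[0,0,0]],
    [[0,0,-0.2],[0,0,0]],
    [[0,0,-0.4],[0,0,0]],
    [[0,0,-0.52],[0,0,0]]
  ]
}}

```text
t: 9.9
eef_pos: [0.5486, 0.0546, 0.1368]
tcp_rot: [-0.0, 1.0, -0.0, 0.002]
contact_force: [0.6, -0.6, -2.2]
finger_gap: 0.0585
finger_force: 65.5
```

```bash
python3 -c "
from h import *
go([.5461,-.1178,.13])"
```

```text
t 9.9 pos [0.5486 0.0546 0.1368] F [ 0.5975 -0.6034 -2.2007] gap 0.0585 fin 65.5 [-0.01    0.6894  0.0273] [-0.0001 -0.007  -0.0006]
```

Call:
{"op": "drive_tool", "data": {
  "motion": [
    [[-0.005,0.2,0],[0,0,0]],
    [[-0.008,0.4,0],[0,0,0]],
    [[-0.008,0.58,0],[0,0,0]],
    [[-0.008,0.69,0],[0,0,0]],
    [[-0.008,0.69,0],[0,0,0]]
  ]
}}

```text
t: 10.4
eef_pos: [0.546, -0.1215, 0.1338]
tcp_rot: [0.001, 1.0, -0.002, 0.001]
contact_force: [-0.2, 1.0, -1.2]
finger_gap: 0.0583
finger_force: 65.4
```

Call:
{"op": "drive_tool", "data": {
  "motion": [
    [[0,0,0],[0,0,0]],
    [[0,0,0],[0,0,0]]
  ]
}}

```text
t: 10.6
eef_pos: [0.5456, -0.1172, 0.1331]
tcp_rot: [-0.0, 1.0, 0.0, 0.0]
contact_force: [0.7, 0.4, -1.6]
finger_gap: 0.058
finger_force: 65.4
```

```bash
python3 -c "
from h import *
go([.5461,-.1178,.066])"
```

```text
t 10.6 pos [ 0.5456 -0.1172  0.1331] F [ 0.6665  0.3977 -1.5756] gap 0.058 fin 65.4 [0.0018 0.0025 0.2683] [-0.0002 -0.0005  0.0004]
```

Call:
{"op": "drive_tool", "data": {
  "motion": [
    [[0.002,0.002,0.1],[0,0,0]],
    [[0.002,0.002,0.19],[0,0,0]],
    [[0.002,0.002,0.25],[0,0,0]],
    [[0.002,0.002,0.266],[0,0,0]],
    [[0.002,0.002,0.266],[0,0,0]]
  ]
}}

```text
t: 11.1
eef_pos: [0.5461, -0.1176, 0.066]
tcp_rot: [-0.0, 1.0, 0.0, -0.0]
contact_force: [0.7, 0.1, -1.8]
finger_gap: 0.0577
finger_force: 65.4
```

Call:
{"op": "drive_tool", "data": {
  "motion": [
    [[0,0,0.004],[0,0,0]],
    [[0,0,0.006],[0,0,0]],
    [[0,0,0.006],[0,0,0]]
  ]
}}

```text
t: 11.4
eef_pos: [0.5465, -0.1185, 0.0651]
tcp_rot: [0.0, 1.0, -0.0, 0.0]
contact_force: [-0.8, 0.2, -1.5]
finger_gap: 0.0581
finger_force: 65.4
```

Call:
{"op": "drive_tool", "data": {
  "motion": [
    [[0,0,0.003],[0,0,0]],
    [[0,0,0.003],[0,0,0]]
  ]
}}

```text
t: 11.6
eef_pos: [0.5465, -0.1185, 0.0644]
tcp_rot: [0.0, 1.0, -0.0, 0.0]
contact_force: [-1.3, 0.8, 7.5]
finger_gap: 0.0583
finger_force: 66.3
```

Call:
{"op": "drive_tool", "data": {
  "motion": [
    [[0,0,0],[0,0,0]],
    [[0,0,0],[0,0,0]],
    [[0,0,0],[0,0,0]],
    [[0,0,-0.05],[0,0,0]],
    [[0,0,-0.2],[0,0,0]]
  ],
  "fingers": 0.75
}}

```text
t: 12.1
eef_pos: [0.5446, -0.1179, 0.1125]
tcp_rot: [-0.001, 1.0, -0.0, -0.002]
contact_force: [0.3, -0.5, 0.3]
finger_gap: 0.0749
finger_force: 0.0
```

Call:
{"op": "drive_tool", "data": {
  "motion": [
    [[0,-0.1,-0.1],[0,0,0]],
    [[0,-0.3,-0.12],[0,0,0]],
    [[0,-0.5,-0.12],[0,0,0]],
    [[0,-0.7,-0.12],[0,0,0]],
    [[0,-0.85,-0.1],[0,0,0]]
  ]
}}

```text
t: 12.6
eef_pos: [0.5464, 0.0967, 0.1403]
tcp_rot: [-0.0, 1.0, 0.0, 0.001]
contact_force: [0.9, 0.4, -0.2]
finger_gap: 0.0748
finger_force: 0.0
```

Call:
{"op": "drive_tool", "data": {
  "motion": [
    [[0,-0.15,0],[0,0,0]],
    [[0,-0.2,0],[0,0,0]],
    [[0,-0.2,0],[0,0,0]]
  ],
  "fingers": 0.65
}}

```text
t: 12.9
eef_pos: [0.5463, 0.1455, 0.1395]
tcp_rot: [-0.0, 1.0, 0.001, 0.0]
contact_force: [-0.3, -0.8, -0.3]
finger_gap: 0.0703
finger_force: 0.0
```

```bash
python3 -c "
from h import *
go([.5505,.174,-.001])"
```

```text
t 12.9 pos [0.5463 0.1455 0.1395] F [-0.2945 -0.8412 -0.3321] gap 0.0703 fin 0.0 [ 0.0167 -0.1138  0.5618] [-0.0003 -0.0013  0.0042]
```

Call:
{"op": "drive_tool", "data": {
  "motion": [
    [[0.016,-0.114,0],[0,0,0]],
    [[0.016,-0.114,0.18],[0,0,0]],
    [[0.016,-0.114,0.36],[0,0,0]],
    [[0.016,-0.114,0.46],[0,0,0]],
    [[0.016,-0.114,0.5],[0,0,0]]
  ]
}}

```text
t: 13.4
eef_pos: [0.5493, 0.171, 0.0118]
tcp_rot: [0.0, 1.0, -0.001, -0.002]
contact_force: [0.5, 0.5, -0.1]
finger_gap: 0.0705
finger_force: 0.0
```

Call:
{"op": "drive_tool", "data": {
  "motion": [
    [[0,0,0.04],[0,0,0]],
    [[0,0,0.056],[0,0,0]],
    [[0,0,0.056],[0,0,0]]
  ]
}}

```text
t: 13.7
eef_pos: [0.5508, 0.1723, 0.0003]
tcp_rot: [-0.0, 1.0, -0.0, 0.0]
contact_force: [0.3, 0.8, 0.3]
finger_gap: 0.0703
finger_force: 0.0
```

```bash
python3 -c "
from h import *
go([.5505,.174,-.001])"
```

```text
t 13.7 pos [0.5508 0.1723 0.0003] F [0.3279 0.8023 0.3457] gap 0.0703 fin 0.0 [-0.0011 -0.0067  0.0053] [-0.0002 -0.0015 -0.0009]
```

Call:
{"op": "drive_tool", "data": {
  "motion": [
    [[0,-0.006,0],[0,0,0]],
    [[0,-0.006,0],[0,0,0]],
    [[0,-0.006,0],[0,0,0]],
    [[0,-0.006,0],[0,0,0]],
    [[0,-0.006,0],[0,0,0]]
  ],
  "fingers": -1
}}

```text
t: 14.2
eef_pos: [0.551, 0.1743, 0.0015]
tcp_rot: [-0.0, 1.0, 0.0, 0.001]
contact_force: [-3.7, -0.9, 17.9]
finger_gap: 0.0526
finger_force: 59.3
```

Call:
{"op": "drive_tool", "data": {
  "motion": [
    [[0,0,0],[0,0,0]],
    [[0,0,-0.04],[0,0,0]],
    [[0,0,-0.2],[0,0,0]],
    [[0,0,-0.4],[0,0,0]],
    [[0,0,-0.52],[0,0,0]]
  ]
}}

```text
t: 14.7
eef_pos: [0.5512, 0.1744, 0.1339]
tcp_rot: [-0.0, 1.0, -0.0, 0.002]
contact_force: [-0.3, -0.1, -1.0]
finger_gap: 0.0524
finger_force: 63.2
```

```bash
python3 -c "
from h import *
go([.5000,-.3120,.13])"
```

```text
t 14.7 pos [0.5512 0.1744 0.1339] F [-0.3394 -0.0535 -0.961 ] gap 0.0524 fin 63.2 [-0.2047  1.9456  0.0136] [-0.0014 -0.0069 -0.0001]
```

Call:
{"op": "drive_tool", "data": {
  "motion": [
    [[-0.02,0.2,0],[0,0,0]],
    [[-0.04,0.4,0],[0,0,0]],
    [[-0.06,0.6,0],[0,0,0]],
    [[-0.08,0.75,0],[0,0,0]],
    [[-0.08,0.75,0],[0,0,0]]
  ]
}}

```text
t: 15.2
eef_pos: [0.5299, -0.0173, 0.1308]
tcp_rot: [0.0, 1.0, -0.002, 0.0]
contact_force: [-0.3, 0.5, -0.9]
finger_gap: 0.0521
finger_force: 63.2
```

Call:
{"op": "drive_tool", "data": {
  "motion": [
    [[-0.02,0.2,0],[0,0,0]],
    [[-0.04,0.4,0],[0,0,0]],
    [[-0.06,0.6,0],[0,0,0]],
    [[-0.08,0.75,0],[0,0,0]],
    [[-0.08,0.75,0],[0,0,0]]
  ]
}}

```text
t: 15.7
eef_pos: [0.5104, -0.2049, 0.1307]
tcp_rot: [0.001, 1.0, -0.002, 0.001]
contact_force: [0.8, 1.3, -0.9]
finger_gap: 0.0526
finger_force: 63.3
```

Call:
{"op": "drive_tool", "data": {
  "motion": [
    [[-0.02,0.2,0],[0,0,0]],
    [[-0.04,0.44,0],[0,0,0]],
    [[-0.04,0.44,0],[0,0,0]],
    [[-0.04,0.44,0],[0,0,0]]
  ]
}}

```text
t: 16.1
eef_pos: [0.5004, -0.312, 0.1303]
tcp_rot: [0.0, 1.0, -0.001, 0.0]
contact_force: [-0.0, 0.5, -0.8]
finger_gap: 0.0522
finger_force: 63.3
```

Run:
```python
from h import *
from station import ctrl
go([.5003,-.3120,.0325])
import cv2
o=[]
for n in("scene","top"):
    f=ctrl.grab_frame(n); np.savez(f"pics/{n}2.npz",**f)
    im=f["image"][...,::-1]; c=im[140:260,310:470] if n=="top" else im[140:260,260:420]
    o.append(cv2.resize(c,None,fx=2.5,fy=2.5,interpolation=cv2.INTER_CUBIC))
cv2.imwrite("pics/v2.png",np.hstack(o))
```

```text
t 16.1 pos [ 0.5004 -0.312   0.1303] F [-0.022   0.4926 -0.8142] gap 0.0522 fin 63.3 [-0.0006 -0.0003  0.3911] [ 0.001  -0.0015 -0.004 ]
```

View pics/v2.png

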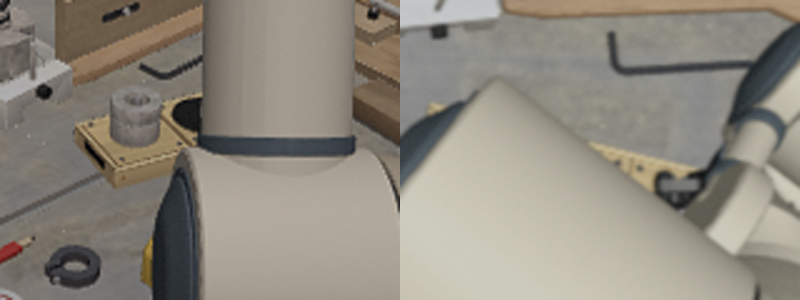

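The left half shows both thick rings stacked flat on the tall post at (136,115), with the thicker one underneath. The short post is hidden by the arm, so I'll go by force.

Call:
{"op": "drive_tool", "data": {
  "motion": [
    [[0,0,0.1],[0,0,0]],
    [[0,0,0.2],[0,0,0]],
    [[0,0,0.3],[0,0,0]],
    [[0,0,0.36],[0,0,0]],
    [[0,0,0.384],[0,0,0]]
  ]
}}

```text
t: 16.7
eef_pos: [0.4999, -0.3087, 0.0326]
tcp_rot: [-0.001, 1.0, 0.001, -0.001]
contact_force: [0.6, -0.8, -0.4]
finger_gap: 0.0522
finger_force: 63.3
```

Call:
{"op": "drive_tool", "data": {
  "motion": [
    [[0,0,0.002],[0,0,0]],
    [[0,0,0.004],[0,0,0]],
    [[0,0,0.004],[0,0,0]]
  ]
}}

```text
t: 17.0
eef_pos: [0.5007, -0.3109, 0.0337]
tcp_rot: [0.0, 1.0, 0.0, 0.001]
contact_force: [0.4, 0.4, -1.0]
finger_gap: 0.0523
finger_force: 63.3
```

Call:
{"op": "drive_tool", "data": {
  "motion": [
    [[0,0,0.003],[0,0,0]],
    [[0,0,0.004],[0,0,0]],
    [[0,0,0.004],[0,0,0]]
  ]
}}

```text
t: 17.3
eef_pos: [0.5002, -0.311, 0.032]
tcp_rot: [0.0, 1.0, -0.0, 0.0]
contact_force: [-0.5, -0.1, -1.4]
finger_gap: 0.0523
finger_force: 63.3
```

Call:
{"op": "drive_tool", "data": {
  "motion": [
    [[0,0,0],[0,0,0]],
    [[0,0,0],[0,0,0]],
    [[0,0,0],[0,0,0]],
    [[0,0,-0.05],[0,0,0]],
    [[0,0,-0.2],[0,0,0]]
  ],
  "fingers": 0.65
}}

```text
t: 17.8
eef_pos: [0.4987, -0.3098, 0.0804]
tcp_rot: [-0.002, 1.0, -0.0, -0.002]
contact_force: [-0.5, 0.2, 0.7]
finger_gap: 0.0704
finger_force: 0.0
```

Call:
{"op": "drive_tool", "data": {
  "motion": [
    [[0,0,-0.2],[0,0,0]],
    [[-0.02,-0.15,-0.23],[0,0,0]],
    [[-0.04,-0.35,-0.23],[0,0,0]],
    [[-0.06,-0.54,-0.23],[0,0,0]],
    [[-0.07,-0.7,-0.23],[0,0,0]]
  ]
}}

```text
t: 18.3
eef_pos: [0.4819, -0.1339, 0.1403]
tcp_rot: [0.0, 1.0, -0.0, 0.0]
contact_force: [1.1, 0.0, 0.2]
finger_gap: 0.0706
finger_force: 0.0
```

Call:
{"op": "drive_tool", "data": {
  "motion": [
    [[-0.02,-0.2,0],[0,0,0]],
    [[-0.04,-0.4,0],[0,0,0]],
    [[-0.06,-0.6,0],[0,0,0]],
    [[-0.08,-0.8,0],[0,0,0]],
    [[-0.1,-0.95,0],[0,0,0]]
  ]
}}

```text
t: 18.8
eef_pos: [0.4573, 0.1041, 0.1402]
tcp_rot: [-0.0, 1.0, 0.0, 0.001]
contact_force: [0.2, -0.2, 0.2]
finger_gap: 0.0704
finger_force: 0.0
```

Call:
{"op": "drive_tool", "data": {
  "motion": [
    [[-0.04,-0.2,0],[0,0,0]],
    [[-0.08,-0.4,0],[0,0,0]],
    [[-0.1,-0.6,0],[0,0,0]],
    [[-0.1,-0.78,0],[0,0,0]],
    [[-0.1,-0.78,0],[0,0,0]]
  ],
  "fingers": 0.5
}}

```text
t: 19.3
eef_pos: [0.4328, 0.3017, 0.1404]
tcp_rot: [-0.001, 1.0, 0.002, 0.001]
contact_force: [0.9, -0.5, -0.9]
finger_gap: 0.0645
finger_force: 0.0
```

Run:
```python
from h import *
from station import ctrl
go([.4332,.2995,-.0015])
import cv2
o=[]
for n in("scene","top"):
    f=ctrl.grab_frame(n); np.savez(f"pics/{n}3.npz",**f)
    im=f["image"][...,::-1]; c=im[170:270,310:450] if n=="top" else im[130:230,270:410]
    o.append(cv2.resize(c,None,fx=2.8,fy=2.8,interpolation=cv2.INTER_CUBIC))
cv2.imwrite("pics/v3.png",np.hstack(o))
```

```text
t 19.3 pos [0.4328 0.3017 0.1404] F [ 0.8606 -0.504  -0.8981] gap 0.0645 fin 0.0 [0.0001 0.01   0.5675] [-0.0042 -0.0045  0.0077]
```

View pics/v3.png

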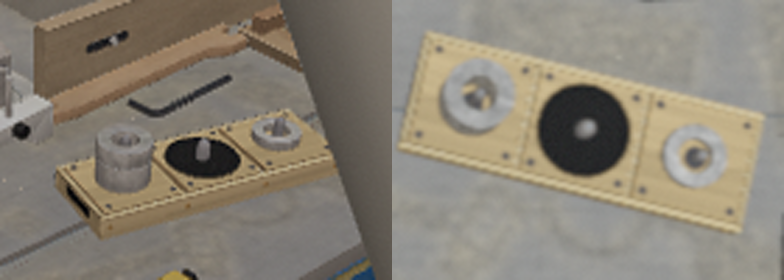

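The left half shows both thick rings on the tall post (125,158) and the thin ring flat on the short post (275,135). The right half confirms it: thin ring at (695,155), spigot at (586,128) free. Next is ring_4.

Call:
{"op": "drive_tool", "data": {
  "motion": [
    [[0,0,0.1],[0,0,0]],
    [[0,0,0.28],[0,0,0]],
    [[0,0,0.42],[0,0,0]],
    [[0,0,0.5],[0,0,0]],
    [[0,0,0.52],[0,0,0]]
  ]
}}

```text
t: 19.9
eef_pos: [0.432, 0.2947, 0.0078]
tcp_rot: [0.001, 1.0, -0.001, -0.002]
contact_force: [-0.5, -0.0, 0.9]
finger_gap: 0.0641
finger_force: 0.0
```

Run:
```python
from h import *
go([.4332,.2995,0.0005])
t=np.load("pics/top3.npz");s=np.load("pics/scene3.npz")
c=lambda x,y:crop(x,y,310,170,2.8); d=lambda x,y:crop(x,y,270,130,2.8)
print("spig tip",tri(t,c(195,127),s,d(203,139)),"short tip",tri(t,c(307,153),s,d(279,120)))
print("r2 top",tri(t,c(303,155),s,d(276,131)))
```

```text
t 19.9 pos [0.432  0.2947 0.0078] F [-0.4611 -0.0173  0.8893] gap 0.0641 fin 0.0 [ 0.0048 -0.0192  0.0292] [ 0.0033  0.0059 -0.0035]
spig tip (array([ 0.5219, -0.2126,  0.0565]), np.float64(1.3597360441514799e-05)) short tip (array([ 0.5002, -0.3095,  0.0557]), np.float64(0.0021922225590977912))
r2 top (array([ 0.5009, -0.3098,  0.0408]), np.float64(0.0004633155203932341))
```

Call:
{"op": "drive_tool", "data": {
  "motion": [
    [[0.004,-0.014,0],[0,0,0]],
    [[0.004,-0.014,0.02],[0,0,0]],
    [[0.004,-0.014,0.028],[0,0,0]],
    [[0.004,-0.014,0.028],[0,0,0]]
  ]
}}

```text
t: 20.3
eef_pos: [0.4341, 0.3002, 0.0028]
tcp_rot: [-0.0, 1.0, -0.0, 0.0]
contact_force: [0.6, -0.7, 0.4]
finger_gap: 0.0641
finger_force: 0.0
```

Call:
{"op": "drive_tool", "data": {
  "motion": [
    [[0,0,0],[0,0,0]],
    [[0,0,0],[0,0,0]],
    [[0,0,0],[0,0,0]],
    [[0,0,0],[0,0,0]],
    [[0,0,0],[0,0,0]]
  ],
  "fingers": -1
}}

```text
t: 20.8
eef_pos: [0.434, 0.3002, 0.0032]
tcp_rot: [-0.0, 1.0, -0.0, 0.0]
contact_force: [-2.6, -1.2, 15.5]
finger_gap: 0.0469
finger_force: 59.0
```

Call:
{"op": "drive_tool", "data": {
  "motion": [
    [[0,0,0],[0,0,0]],
    [[0,0,-0.04],[0,0,0]],
    [[0,0,-0.2],[0,0,0]],
    [[0,0,-0.4],[0,0,0]],
    [[0,0,-0.54],[0,0,0]]
  ]
}}

```text
t: 21.3
eef_pos: [0.434, 0.3002, 0.1405]
tcp_rot: [-0.0, 1.0, -0.0, 0.001]
contact_force: [0.9, 0.1, -0.9]
finger_gap: 0.047
finger_force: 61.9
```

```bash
python3 -c "
from h import *
go([.5003,-.3110,.13])"
```

```text
t 21.3 pos [0.434  0.3002 0.1405] F [ 0.8625  0.1111 -0.9208] gap 0.047 fin 61.9 [0.2652 2.445  0.0403] [-0.0016 -0.0031 -0.0001]
```

Call:
{"op": "drive_tool", "data": {
  "motion": [
    [[0.02,0.19,0],[0,0,0]],
    [[0.04,0.38,0],[0,0,0]],
    [[0.06,0.57,0],[0,0,0]],
    [[0.08,0.76,0],[0,0,0]],
    [[0.1,0.9,0],[0,0,0]]
  ]
}}

```text
t: 21.8
eef_pos: [0.4585, 0.0727, 0.138]
tcp_rot: [0.0, 1.0, -0.0, 0.0]
contact_force: [1.1, 0.1, -0.2]
finger_gap: 0.0465
finger_force: 61.9
```

Call:
{"op": "drive_tool", "data": {
  "motion": [
    [[0.02,0.19,0],[0,0,0]],
    [[0.04,0.38,0],[0,0,0]],
    [[0.06,0.57,0],[0,0,0]],
    [[0.08,0.76,0],[0,0,0]],
    [[0.1,0.9,0],[0,0,0]]
  ]
}}

```text
t: 22.3
eef_pos: [0.4836, -0.1527, 0.138]
tcp_rot: [0.0, 1.0, -0.001, 0.0]
contact_force: [0.6, 0.2, -0.4]
finger_gap: 0.0466
finger_force: 61.9
```

Call:
{"op": "drive_tool", "data": {
  "motion": [
    [[0.02,0.19,0],[0,0,0]],
    [[0.04,0.38,0],[0,0,0]],
    [[0.06,0.57,0],[0,0,0]],
    [[0.064,0.645,0],[0,0,0]],
    [[0.064,0.645,0],[0,0,0]]
  ]
}}

```text
t: 22.8
eef_pos: [0.4996, -0.3136, 0.1376]
tcp_rot: [0.0, 1.0, -0.001, 0.0]
contact_force: [0.9, 1.2, -0.7]
finger_gap: 0.0463
finger_force: 61.9
```

Call:
{"op": "drive_tool", "data": {
  "motion": [
    [[0,0,0],[0,0,0]],
    [[0,0,0],[0,0,0]]
  ]
}}

```text
t: 23.0
eef_pos: [0.4994, -0.3097, 0.1374]
tcp_rot: [-0.0, 1.0, 0.0, -0.0]
contact_force: [-0.1, -0.5, -0.5]
finger_gap: 0.0466
finger_force: 61.9
```

```bash
python3 -c "
from h import *
go([.5003,-.3110,.047])"
```

```text
t 23.0 pos [ 0.4994 -0.3097  0.1374] F [-0.1118 -0.5111 -0.4725] gap 0.0466 fin 61.9 [0.0036 0.0052 0.3617] [-0.0012  0.0011  0.0014]
```

Call:
{"op": "drive_tool", "data": {
  "motion": [
    [[0.003,0.004,0.1],[0,0,0]],
    [[0.003,0.004,0.2],[0,0,0]],
    [[0.003,0.004,0.29],[0,0,0]],
    [[0.003,0.004,0.34],[0,0,0]],
    [[0.003,0.004,0.36],[0,0,0]]
  ]
}}

```text
t: 23.5
eef_pos: [0.5001, -0.311, 0.0465]
tcp_rot: [-0.001, 1.0, 0.0, -0.001]
contact_force: [0.7, -0.0, -0.7]
finger_gap: 0.0466
finger_force: 61.9
```

Call:
{"op": "drive_tool", "data": {
  "motion": [
    [[0,0,0.002],[0,0,0]],
    [[0,0,0.004],[0,0,0]],
    [[0,0,0.004],[0,0,0]]
  ]
}}

```text
t: 23.8
eef_pos: [0.5009, -0.3124, 0.0471]
tcp_rot: [0.0, 1.0, -0.0, 0.001]
contact_force: [0.3, 0.0, -0.8]
finger_gap: 0.0467
finger_force: 61.9
```

Call:
{"op": "drive_tool", "data": {
  "motion": [
    [[0,0,0.002],[0,0,0]],
    [[0,0,0.004],[0,0,0]],
    [[0,0,0.004],[0,0,0]]
  ]
}}

```text
t: 24.1
eef_pos: [0.5005, -0.3123, 0.0455]
tcp_rot: [0.0, 1.0, -0.0, 0.0]
contact_force: [-0.3, 1.0, 1.9]
finger_gap: 0.0464
finger_force: 62.1
```

Call:
{"op": "drive_tool", "data": {
  "motion": [
    [[0,0,0],[0,0,0]],
    [[0,0,0],[0,0,0]],
    [[0,0,0],[0,0,0]],
    [[0,0,-0.05],[0,0,0]],
    [[0,0,-0.2],[0,0,0]]
  ],
  "fingers": 0.6
}}

```text
t: 24.6
eef_pos: [0.499, -0.3111, 0.0939]
tcp_rot: [-0.002, 1.0, -0.0, -0.002]
contact_force: [1.3, -0.3, 1.7]
finger_gap: 0.0685
finger_force: 0.0
```

Call:
{"op": "drive_tool", "data": {
  "motion": [
    [[0,0,-0.2],[0,0,0]],
    [[0.01,-0.18,-0.2],[0,0,0]],
    [[0.02,-0.37,-0.2],[0,0,0]],
    [[0.03,-0.56,-0.2],[0,0,0]],
    [[0.03,-0.75,-0.2],[0,0,0]]
  ],
  "fingers": 1
}}

```text
t: 25.1
eef_pos: [0.5081, -0.1231, 0.1464]
tcp_rot: [0.0, 1.0, -0.0, 0.001]
contact_force: [0.5, 0.3, 0.1]
finger_gap: 0.0854
finger_force: 0.0
```

Call:
{"op": "drive_tool", "data": {
  "motion": [
    [[0.01,-0.2,0],[0,0,0]],
    [[0.02,-0.4,0],[0,0,0]],
    [[0.02,-0.6,0],[0,0,0]],
    [[0.03,-0.8,0],[0,0,0]],
    [[0.03,-0.95,0],[0,0,0]]
  ]
}}

```text
t: 25.6
eef_pos: [0.5155, 0.1156, 0.1463]
tcp_rot: [-0.0, 1.0, 0.0, 0.001]
contact_force: [0.9, -0.2, -0.5]
finger_gap: 0.0855
finger_force: 0.0
```

Call:
{"op": "drive_tool", "data": {
  "motion": [
    [[0.01,-0.2,0],[0,0,0]],
    [[0.02,-0.4,0],[0,0,0]],
    [[0.02,-0.6,0],[0,0,0]],
    [[0.02,-0.8,0],[0,0,0]],
    [[0.02,-0.95,0],[0,0,0]]
  ]
}}

```text
t: 26.1
eef_pos: [0.5202, 0.3534, 0.1464]
tcp_rot: [-0.0, 1.0, 0.001, 0.0]
contact_force: [0.8, -0.6, 0.2]
finger_gap: 0.0855
finger_force: 0.0
```

Call:
{"op": "drive_tool", "data": {
  "motion": [
    [[0,-0.12,0],[0,0,-0.2]],
    [[0,-0.14,0],[0,0,-0.4]],
    [[0,-0.14,0],[0,0,-0.6]],
    [[0,-0.14,0],[0,0,-0.8]],
    [[0,-0.14,0],[0,0,-1]]
  ]
}}

```text
t: 26.6
eef_pos: [0.5205, 0.3855, 0.1462]
tcp_rot: [-0.0, 0.965, 0.261, 0.0]
contact_force: [-0.4, -0.3, 0.0]
finger_gap: 0.0857
finger_force: 0.0
```

Call:
{"op": "drive_tool", "data": {
  "motion": [
    [[0,0,0],[0,0,-0.28]],
    [[0,0,0],[0,0,-0.28]],
    [[0,0,0],[0,0,-0.28]]
  ]
}}

```text
t: 26.9
eef_pos: [0.5206, 0.3853, 0.1459]
tcp_rot: [-0.0, 0.945, 0.327, 0.0]
contact_force: [-0.1, -0.1, -0.1]
finger_gap: 0.0855
finger_force: 0.0
```

Run:
```python
from h import *
go([.5213,.3857,.06],np.radians(-51.5))
from station import ctrl
import cv2
o=[]
for n in("scene","top"):
    f=ctrl.grab_frame(n); np.savez(f"pics/{n}4.npz",**f)
    im=f["image"][...,::-1]; c=im[170:270,310:450] if n=="top" else im[160:320,60:284]
    o.append(cv2.resize(c,(392,280),interpolation=cv2.INTER_CUBIC))
cv2.imwrite("pics/v4.png",np.hstack(o))
```

```text
t 26.9 pos [0.5206 0.3853 0.1459] F [-0.1212 -0.0975 -0.1305] gap 0.0855 fin 0.0 [0.003  0.0005 0.3435] [ 0.     -0.0007 -0.0124]
```

View pics/v4.png

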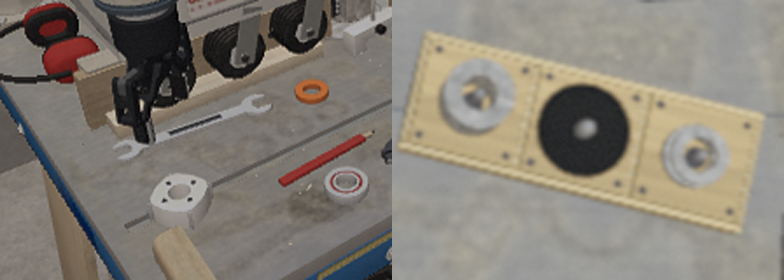

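The right half shows both thin rings flat on the short post at (695,155). In the left half the gripper is turned over the cutter (180,195), clear of the wooden block. Now to grasp the cutter.

Call:
{"op": "drive_tool", "data": {
  "motion": [
    [[0.003,0,0.1],[0,0,0]],
    [[0.003,0,0.2],[0,0,0]],
    [[0.003,0,0.28],[0,0,0]],
    [[0.003,0,0.34],[0,0,0]],
    [[0.003,0,0.34],[0,0,0]]
  ]
}}

```text
t: 27.5
eef_pos: [0.5203, 0.3852, 0.0585]
tcp_rot: [0.0, 0.945, 0.328, -0.001]
contact_force: [-1.0, -1.0, -0.1]
finger_gap: 0.0854
finger_force: 0.0
```

Call:
{"op": "drive_tool", "data": {
  "motion": [
    [[0,0,0.04],[0,0,0]],
    [[0,0,0.08],[0,0,0]],
    [[0,0,0.08],[0,0,0]]
  ]
}}

```text
t: 27.8
eef_pos: [0.5207, 0.3855, 0.0393]
tcp_rot: [0.0, 0.944, 0.329, -0.001]
contact_force: [-0.2, -0.1, -0.5]
finger_gap: 0.0853
finger_force: 0.0
```

Run:
```python
from h import *
go([.5213,.3857,.004],np.radians(-51.5))
```

```text
t 27.8 pos [0.5207 0.3855 0.0393] F [-0.1698 -0.1341 -0.4921] gap 0.0853 fin 0.0 [0.0024 0.0009 0.1412] [-0.0003  0.0023 -0.0042]
```

Now the last 35 mm in small steps; a bad fit would show as force.

Call:
{"op": "drive_tool", "data": {
  "motion": [
    [[0.002,0,0.03],[0,0,0]],
    [[0.002,0,0.06],[0,0,0]],
    [[0.002,0,0.07],[0,0,0]],
    [[0.002,0,0.07],[0,0,0]]
  ]
}}

```text
t: 28.2
eef_pos: [0.5213, 0.3859, 0.0223]
tcp_rot: [0.0, 0.944, 0.329, -0.0]
contact_force: [0.2, 0.9, 0.7]
finger_gap: 0.0854
finger_force: 0.0
```

Call:
{"op": "drive_tool", "data": {
  "motion": [
    [[0,0,0.015],[0,0,0]],
    [[0,0,0.03],[0,0,0]],
    [[0,0,0.03],[0,0,0]]
  ]
}}

```text
t: 28.5
eef_pos: [0.5213, 0.3859, 0.0148]
tcp_rot: [0.0, 0.944, 0.329, -0.0]
contact_force: [-0.3, -0.1, -0.4]
finger_gap: 0.0852
finger_force: 0.0
```

Call:
{"op": "drive_tool", "data": {
  "motion": [
    [[0,0,0.02],[0,0,0]],
    [[0,0,0.04],[0,0,0]],
    [[0,0,0.04],[0,0,0]]
  ]
}}

```text
t: 28.8
eef_pos: [0.5212, 0.3858, 0.0044]
tcp_rot: [0.0, 0.944, 0.329, -0.001]
contact_force: [0.5, -0.0, -0.2]
finger_gap: 0.0853
finger_force: 0.0
```

Call:
{"op": "drive_tool", "data": {
  "motion": [
    [[0,0,0],[0,0,0]],
    [[0,0,0],[0,0,0]],
    [[0,0,0],[0,0,0]],
    [[0,0,0],[0,0,0]],
    [[0,0,0],[0,0,0]]
  ],
  "fingers": -1
}}

```text
t: 29.3
eef_pos: [0.5217, 0.3862, 0.0058]
tcp_rot: [-0.0, 0.944, 0.329, 0.0]
contact_force: [-1.7, -1.5, 5.5]
finger_gap: 0.0689
finger_force: 68.9
```

Run:
```python
from h import *
go([.5213,.3857,.004],np.radians(-51.5))
```

```text
t 29.3 pos [0.5217 0.3862 0.0058] F [-1.6635 -1.5439  5.4789] gap 0.0689 fin 68.9 [-0.0025  0.0004  0.0071] [ 0.     -0.0009 -0.0039]
```

Call:
{"op": "drive_tool", "data": {
  "motion": [
    [[0,0,-0.02],[0,0,0]],
    [[0,0,-0.1],[0,0,0]],
    [[0,0,-0.25],[0,0,0]],
    [[0,0,-0.4],[0,0,0]],
    [[0,0,-0.55],[0,0,0]]
  ]
}}

```text
t: 29.8
eef_pos: [0.521, 0.3857, 0.1439]
tcp_rot: [0.0, 0.944, 0.329, -0.001]
contact_force: [0.1, 0.0, -7.5]
finger_gap: 0.0689
finger_force: 71.7
```

Run:
```python
from h import *
go([.5230,-.2145,.14],np.radians(-51.5))
```

```text
t 29.8 pos [0.521  0.3857 0.1439] F [ 0.1218  0.0186 -7.4729] gap 0.0689 fin 71.7 [-1.4846  1.887   0.0173] [-0.0003  0.0027 -0.0037]
```

Call:
{"op": "drive_tool", "data": {
  "motion": [
    [[-0.11,0.14,0],[0,0,0]],
    [[-0.22,0.28,0],[0,0,0]],
    [[-0.33,0.42,0],[0,0,0]],
    [[-0.44,0.56,0],[0,0,0]],
    [[-0.495,0.629,0],[0,0,0]]
  ]
}}

```text
t: 30.3
eef_pos: [0.5213, 0.1828, 0.1427]
tcp_rot: [0.0, 0.945, 0.328, -0.001]
contact_force: [-0.5, 1.4, -7.9]
finger_gap: 0.0688
finger_force: 71.7
```

Call:
{"op": "drive_tool", "data": {
  "motion": [
    [[-0.11,0.14,0],[0,0,0]],
    [[-0.22,0.28,0],[0,0,0]],
    [[-0.33,0.42,0],[0,0,0]],
    [[-0.44,0.56,0],[0,0,0]],
    [[-0.495,0.629,0],[0,0,0]]
  ]
}}

```text
t: 30.8
eef_pos: [0.5224, -0.0172, 0.1428]
tcp_rot: [0.0, 0.945, 0.328, -0.0]
contact_force: [-0.1, 0.3, -7.7]
finger_gap: 0.0689
finger_force: 71.8
```

Call:
{"op": "drive_tool", "data": {
  "motion": [
    [[-0.11,0.14,0],[0,0,0]],
    [[-0.22,0.28,0],[0,0,0]],
    [[-0.33,0.42,0],[0,0,0]],
    [[-0.44,0.56,0],[0,0,0]],
    [[-0.495,0.629,0],[0,0,0]]
  ]
}}

```text
t: 31.3
eef_pos: [0.5232, -0.2176, 0.1428]
tcp_rot: [0.0, 0.945, 0.328, -0.0]
contact_force: [-0.0, 1.0, -7.5]
finger_gap: 0.0689
finger_force: 71.8
```

Call:
{"op": "drive_tool", "data": {
  "motion": [
    [[0,0,0],[0,0,0]],
    [[0,0,0],[0,0,0]],
    [[0,0,0],[0,0,0]]
  ]
}}

```text
t: 31.6
eef_pos: [0.5232, -0.2133, 0.1426]
tcp_rot: [-0.0, 0.944, 0.329, -0.0]
contact_force: [0.6, -0.3, -7.7]
finger_gap: 0.0693
finger_force: 71.8
```

Run:
```python
from h import *
go([.5230,-.2145,.0385],np.radians(-51.5))
```

```text
t 31.6 pos [ 0.5232 -0.2133  0.1426] F [ 0.591  -0.3369 -7.744 ] gap 0.0693 fin 71.8 [-0.0036  0.0038  0.4166] [-0.0018  0.0004 -0.0027]
```

Call:
{"op": "drive_tool", "data": {
  "motion": [
    [[-0.003,0.003,0.1],[0,0,0]],
    [[-0.003,0.003,0.2],[0,0,0]],
    [[-0.003,0.003,0.28],[0,0,0]],
    [[-0.003,0.003,0.31],[0,0,0]],
    [[-0.003,0.003,0.31],[0,0,0]]
  ]
}}

```text
t: 32.1
eef_pos: [0.523, -0.2143, 0.0647]
tcp_rot: [-0.001, 0.944, 0.329, -0.001]
contact_force: [0.9, -0.8, -7.1]
finger_gap: 0.0687
finger_force: 71.6
```

Call:
{"op": "drive_tool", "data": {
  "motion": [
    [[0,0,0.015],[0,0,0]],
    [[0,0,0.03],[0,0,0]],
    [[0,0,0.045],[0,0,0]],
    [[0,0,0.06],[0,0,0]],
    [[0,0,0.06],[0,0,0]]
  ]
}}

```text
t: 32.6
eef_pos: [0.5232, -0.2152, 0.0499]
tcp_rot: [-0.0, 0.944, 0.329, -0.0]
contact_force: [-0.2, -0.1, -6.5]
finger_gap: 0.0689
finger_force: 71.8
```

Run:
```python
from h import *
go([.5230,-.2145,.036],np.radians(-51.5))
```

```text
t 32.6 pos [ 0.5232 -0.2152  0.0499] F [-0.228  -0.0602 -6.5308] gap 0.0689 fin 71.8 [ 0.0012 -0.0026  0.0557] [-0.0009  0.0004 -0.0038]
```

Bottom at about 44 mm, over the nose with no contact force. Going on down.

Call:
{"op": "drive_tool", "data": {
  "motion": [
    [[0,0,0.015],[0,0,0]],
    [[0,0,0.03],[0,0,0]],
    [[0,0,0.045],[0,0,0]],
    [[0,0,0.052],[0,0,0]],
    [[0,0,0.052],[0,0,0]]
  ]
}}

```text
t: 33.1
eef_pos: [0.5233, -0.2152, 0.0369]
tcp_rot: [-0.0, 0.944, 0.329, -0.0]
contact_force: [-0.8, -0.0, -7.5]
finger_gap: 0.0692
finger_force: 71.8
```

Call:
{"op": "drive_tool", "data": {
  "motion": [
    [[0,0,0.003],[0,0,0]],
    [[0,0,0.004],[0,0,0]],
    [[0,0,0.004],[0,0,0]]
  ]
}}

```text
t: 33.4
eef_pos: [0.5234, -0.2153, 0.0363]
tcp_rot: [0.0, 0.944, 0.329, 0.0]
contact_force: [0.1, -0.0, -7.5]
finger_gap: 0.0691
finger_force: 71.8
```

Call:
{"op": "drive_tool", "data": {
  "motion": [
    [[0,0,0.003],[0,0,0]],
    [[0,0,0.004],[0,0,0]],
    [[0,0,0.004],[0,0,0]]
  ]
}}

```text
t: 33.7
eef_pos: [0.5235, -0.2153, 0.0358]
tcp_rot: [0.0, 0.944, 0.329, 0.0]
contact_force: [-2.8, 1.7, 5.6]
finger_gap: 0.0687
finger_force: 73.1
```

Call:
{"op": "drive_tool", "data": {
  "motion": [
    [[0,0,0],[0,0,0]],
    [[0,0,0],[0,0,0]],
    [[0,0,0],[0,0,0]],
    [[0,0,0],[0,0,0]],
    [[0,0,-0.05],[0,0,0]]
  ],
  "fingers": 1
}}

```text
t: 34.2
eef_pos: [0.5227, -0.2149, 0.0471]
tcp_rot: [-0.001, 0.944, 0.329, -0.001]
contact_force: [1.0, 0.7, 0.6]
finger_gap: 0.0853
finger_force: 0.0
```

Call:
{"op": "drive_tool", "data": {
  "motion": [
    [[0,0,-0.1],[0,0,0]],
    [[0,0,-0.25],[0,0,0]],
    [[0,0,-0.4],[0,0,0]],
    [[0,0,-0.55],[0,0,0]],
    [[0,0,-0.6],[0,0,0]]
  ]
}}

```text
t: 34.7
eef_pos: [0.5247, -0.2159, 0.2024]
tcp_rot: [0.002, 0.944, 0.329, 0.002]
contact_force: [1.3, 0.5, -0.0]
finger_gap: 0.0854
finger_force: 0.0
```

Call:
{"op": "drive_tool", "data": {
  "motion": [
    [[0.15,-0.12,0],[0,0,0]],
    [[0.15,-0.28,0],[0,0,0]],
    [[0.25,-0.45,0],[0,0,0]],
    [[0.4,-0.55,0],[0,0,0]],
    [[0.5,-0.63,0],[0,0,0]]
  ]
}}

```text
t: 35.2
eef_pos: [0.5234, -0.0118, 0.1983]
tcp_rot: [-0.0, 0.944, 0.329, 0.0]
contact_force: [0.3, -0.9, -0.3]
finger_gap: 0.0855
finger_force: 0.0
```

Call:
{"op": "drive_tool", "data": {
  "motion": [
    [[0.11,-0.14,0],[0,0,0]],
    [[0.22,-0.28,0],[0,0,0]],
    [[0.33,-0.42,0],[0,0,0]],
    [[0.44,-0.56,0],[0,0,0]],
    [[0.5,-0.63,0],[0,0,0]]
  ]
}}

```text
t: 35.7
eef_pos: [0.523, 0.19, 0.1981]
tcp_rot: [-0.0, 0.944, 0.33, 0.0]
contact_force: [-0.3, -0.6, 0.5]
finger_gap: 0.0854
finger_force: 0.0
```

Run:
```python
from h import *
from station import ctrl
go([.5230,.2,.18],np.radians(-51.5))
import cv2
o=[]
for n in("scene","top"):
    f=ctrl.grab_frame(n)
    im=f["image"][...,::-1]; c=im[170:270,310:450] if n=="top" else im[130:230,270:410]
    o.append(cv2.resize(c,None,fx=2.8,fy=2.8,interpolation=cv2.INTER_CUBIC))
cv2.imwrite("pics/v5.png",np.hstack(o))
```

```text
t 35.7 pos [0.523  0.19   0.1981] F [-0.3079 -0.6262  0.5476] gap 0.0854 fin 0.0 [ 0.0249 -0.0315  0.0722] [-0.0008 -0.0005 -0.0001]
```

View pics/v5.png

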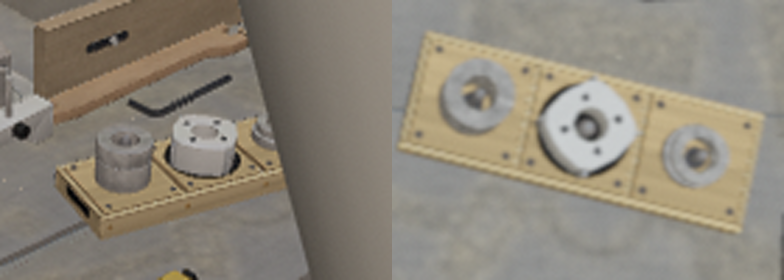

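The cutter lies flat over the spigot at (588,125), the thick stack at (478,95) and the thin rings at (695,155). All are seated and the arm is clear, so I'm handing in.

```bash
python3 -c "
from station import ctrl
print(ctrl.hand_in())"
```

```text
the job is handed in; nothing more can be done
None
```

I handed the job in at about 36 s: the thick rings are on the tall post (thicker one underneath), the thin rings on the short post and the cutter block on the spigot, all seated flat in the last pictures. I left the guide bearing, the split collar and the orange ring alone; the hand-in returned no verdict.

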